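# Gauge a guitar bridge's wing, then hold the bridge end-on to the inspection camera

### The job

A classical guitar bridge lies under the dial gauge: push the gauge's top knob fully down to its stop so that the foot measures the bridge's thin wing, wait half a second there, and let the gauge spring back up without having shifted the bridge. Then draw the bridge out from under the gauge and hold it up to the inspection camera, top side up, not touching anything else: the lens, which looks slantwise downward, must look straight along the bridge's length, with the bridge's nearer end in the middle of the view, 90 mm in front of the lens. Finish while still holding it there steadily; leave the camera and the other things on the bench alone.

Things in the scene. Friction and masses are not known exactly. Their poses are not given: they have to be found in the camera images.
- bridge: Dark wooden guitar bridge, 190 (x) x 28 (y) mm, 35 g. The middle 82 mm is a raised, parallel-sided block 10 mm high; the two end wings are 5 mm thick. Origin: centre of the flat underside; z out of the top side. Starts top up on the gauge's granite base, +x wing under the foot, length along the gauge's x (within 3 degrees), its middle 66 to 82 mm in front of the foot.
- bridge_end_a (a point): centre of the bridge's +x end face, 95 mm from the middle, 2.5 mm above the underside
- bridge_end_b (a point): centre of the bridge's -x end face, the same on the other side
- gauge: Fixed bench gauge: grey granite base 250 (x) x 150 (y) x 40 mm high; origin at the centre of its underside, front = -x. Column near the back edge, top at 250 mm; grey arm at 193 to 227 mm guides a vertical slide at x = +25 mm carrying a round dial (56 mm across, bottom at 115 mm; its face, the front-most part but the knob, 12 mm in front of the slide's axis), a thin stem and the foot.
- gauge_slide (a joint): the gauge's slide in m: 0 is up (where a spring holds it, pushing up with about 3 N, 6 N when down), 0.030 is fully down at its stop; it springs back by itself when let go
- gauge_knob (a point): centre of the top face of the black mushroom knob (38 mm across) on top of the slide, 277 mm above the bench when up; press it straight down 30 mm
- gauge_foot (a joint): how far the light sprung foot (10 mm across, 1 to 1.6 N) is pushed back into the slide, in m; with the slide fully down it reads the thickness under the foot: 0 on bare granite, 0.005 on a wing, 0.010 on the middle block
- gauge_tip (a point): centre of the underside of the foot, 30 mm above the granite when the slide is up
- camera_stand: Fixed stand of the inspection camera: steel foot 200 x 140 mm, a 22 mm post 400 mm high with a clamp carrying the camera at a height that differs from day to day. Origin at the bench, below the camera, 100 mm in front (-x) of the post. The camera looks towards the stand's -x.
- camera: The inspection camera: square silver housing with a black lens barrel and ring light 60 mm across. Origin in the middle of the housing, on the optical axis. The lens looks along the camera's -x, always 0.35 rad (20 degrees) below level; y is level; z is up, leaning 20 degrees.
- lens (a point): centre of the front glass, 70 mm from the camera's origin along -x; axes as the camera's
- focus (a point): point on the optical axis 90 mm in front of the front glass, where the bridge's nearer end belongs; axes as the camera's: the held bridge lies on the far side of it, along -x
- blank: plain rectangular wooden bar 195 x 34 x 14 mm lying flat on the bench (an unworked bridge blank); bystander, leave alone. Origin at the centre of its underside.
- neck_block: upright wooden block 70 x 70 x 100 mm with a slot down one face; bystander, leave alone. Origin at the centre of its underside.
- peg_1: small wooden spring peg 75 x 15 x 10 mm lying on the bench; bystander, leave alone. Origin at the centre of its underside.
- peg_2: second small wooden peg, the same; bystander, leave alone. Origin at the centre of its underside.
- glue_bottle: glue bottle with a nozzle, 54 mm diameter, 172 mm tall, standing; bystander, leave alone. Origin at the centre of its underside.
- chisel: chisel, 250 mm long, lying on the bench; bystander, leave alone. Origin at the centre of its underside.
- square: small steel try square, 100 x 160 mm, lying on the bench; bystander, leave alone. Origin at the centre of its underside.
Things that resemble listed ones, but are neither listed nor needed, are in the scene too. Leave any orange or pink look-alike of the bridge alone.

How it is judged:
On the way, in this order (a step that is already met when the one before it is completed fails the run):
1. the gauge is fully down with its foot on a wing of the bridge, reading the wing's thickness, the bridge not shifted (value of joint gauge_slide above 0.028 m and value of joint gauge_foot between 0.0035 and 0.0065 m and (x of gauge_tip in the frame of bridge between 0.041 and 0.097 m or x of gauge_tip in the frame of bridge between -0.097 and -0.041 m) and distance of bridge from where it was at the start of the episode below 0.012 m), for 0.3 s.
2. the gauge has sprung back up, the bridge still lying where it was (value of joint gauge_slide below 0.003 m and distance of bridge from where it was at the start of the episode below 0.02 m), for 0.1 s.
At the end, for the whole second after the job is handed in: The bridge is held still in the air by the fingers alone, top side up, one end within 20 mm of the focus point and the rest of it beyond, away from the lens; its length within 0.17 rad of the optical axis and not rolled more than 0.17 rad; the gauge is up. It keeps so through the last second (distance between any of bridge_end_a, bridge_end_b and focus below 0.02 m and x of bridge in the frame of focus below -0.07 m and angle between the x axis of bridge and the x axis of camera, either way round below 0.17 rad and angle between the y axis of bridge and the y axis of camera, either way round below 0.17 rad and angle between bridge's own z axis and vertical below 0.7 rad and height (world z) of bridge above 0.1 m and contact force between the fingers and bridge above 1 N and contact force between bridge and camera_stand below 0.1 N and contact force between bridge and gauge below 0.1 N and contact force between bridge and neck_block below 0.1 N and linear speed of bridge below 0.02 m/s and angular speed of bridge below 0.2 rad/s and value of joint gauge_slide below 0.003 m); the arm keeps its last pose, push and grip.
It fails at once if the camera or its stand is knocked (contact force between any of the fingers, the arm, bridge and camera_stand above 3 N).
It fails at once if a bystander on the bench is moved by more than 25 mm (distance of any of blank, neck_block, peg_1, peg_2, glue_bottle, chisel, square from where it was at the start of the episode above 0.025 m).
It also fails if it takes over 48 s, if anything falls off the work surface, if the arm or the gripper's body presses on something with over 40 N, if the wrist force passes 120 N, or if a joint passes its speed limit or range.

### The arm

A 7-joint arm with a two-finger parallel gripper is mounted at the origin on the work surface. World frame = base frame: x ahead of the robot, y to its left, z up, the work surface at z = 0. Lengths are in m, angles in rad, forces in N, time in s.
With the tool pointing down it reaches from about 0.425 to 0.925 m from the base axis. Payload 6.8 kg.
Tool frame: the origin (TCP) lies at the very end of the fingers, on their centre line; the grasp point (between the pads) lies 19 mm behind it; z points along the fingers, y is the line along which they close (so a half turn about z gives the same grasp; the last joint's range is limited). The gripper opens to 85 mm and grips with 20 to 120 N. Pads are 22 mm wide; open, the fingers measure 114 mm over their backs; the gripper's body (76 mm by 85 mm) begins 54 mm behind the grasp point. The pads swing forward as they close: fully open they stand 13 mm farther back than shut.
Start: joints at [-1.339, 0.477, 0.022, 1.555, -0.011, 1.109, -0.083], TCP at [0.225, 0.636, 0.231] pointing down, gripper open.
Joint ranges: [-2.96, 2.96], [-0.34, 2.1], [-1.41, 1.46], [0.24, 2.44], [-1.37, 4.51], [0.17, 1.92], [-2.96, 2.96]. Speed limits (rad/s): [2.39, 2.39, 3.14, 3.14, 3.14, 3.14, 3.14].

### API

Orientations are given as a unit quaternion [x, y, z, w].
In Python, from station import manip gives the robot as it stands. The module is installed in compiled form; this text tells all that it offers. Calls block until the motion is done:
- manip.movep(position, orientation): joint-space move of the TCP to a pose.
- manip.servo_line(position, orientation=None, v=0.15, max_force=None): straight line of the TCP; orientation=None keeps the orientation; v is the mean speed in m/s. With max_force (N) it stops when the force on the tool has changed by that much, and returns True; else False.
- manip.move_j(angles): joint-space move.
- manip.set_gripper(opening): finger opening in m; the grip force is fixed at half the most; returns when the fingers have stopped.
- manip.wait(seconds).
- manip.solve_ik(position, orientation): joint angles nearest the present ones, or None.
- manip.observe(): the state.
- manip.grab_frame(name): name is "side" or "top" or "wrist"; returns the picture (480x640x3 uint8, blue, green, red); there is no depth.
- manip.camera_model(name): a dict with "fx", "fy", "cx", "cy" (pixels), "xyz" and "orientation" of the camera in the world; the wrist camera has in their place "tool_from_camera" (4x4, takes a point from camera to tool coordinates, whose origin is the TCP and whose axes are the flange's). Camera axes: x right, y down, z forward; pixel columns grow to the right and rows downward; lengths in m; the calibration is good to about 2 mm. A picture is of the moment at which its call begins: read the wrist's pose just before it. camera_model takes no time and is no camera call.
A pose or a line that the arm cannot do raises manip.IKError and nothing moves.
- manip.job_done(): hands the job in; it is judged then, once.
The state is a dict: "time_s": time; "joint_positions": joint angles; "qvel": joint speeds; "joint_torque": joint torques, N m; "position": TCP position; "tcp_rot": TCP orientation; "contact_force": force on the tool from outside, world axes, zero at the start; "wrist_torque": the same for the moment, N m; "opening": finger opening in m; "grip_force": force on a finger pad.
Only numpy, scipy, OpenCV 4.12 (cv2) and the standard library are available. Lean on these libraries where they do the work, as an engineer would, in place of code of your own. Each camera call takes 0.05 s, during which the arm holds its last target. There are 200 camera calls.

## Working session

There is one attempt and no reset: what is moved stays moved. The work goes in short steps, each a Python script; the robot and the scene stay as the last script left them, time stands still between calls to the robot, and variables do not carry over. Pictures are saved under pics/ and viewed, at most 12 in all, crops included, and the job is handed in when it is done.

```bash
mkdir -p pics; python3 - <<'E'
from station import manip
import cv2, numpy as np
for n in ["side","top"]:
    f=manip.grab_frame(n); cv2.imwrite(f"pics/{n}0.png",f)
    print(n,manip.camera_model(n))
print(manip.camera_model("wrist"))
s=manip.observe();print(s["time_s"],s["position"],s["tcp_rot"],s["opening"])
E
```

```text
side {'fx': 526.902013195213, 'fy': 526.902013195213, 'cx': 318.69131158849376, 'cy': 238.6241882574107, 'xyz': array([ 0.12232596, -0.79697431,  1.11962107]), 'orientation': array([ 0.90431108, -0.2218714 ,  0.07695529, -0.35647221])}
top {'fx': 466.9585420335491, 'fy': 466.9585420335491, 'cx': 319.24067077536307, 'cy': 243.50013723095438, 'xyz': array([ 0.31480513, -0.04623659,  1.30291663]), 'orientation': array([ 0.70737281, -0.70291405,  0.05569488, -0.0493319 ])}
{'fx': 352.2317115943055, 'fy': 352.2317115943055, 'cx': 316.58430592001537, 'cy': 236.4583062245337, 'tool_from_camera': array([[-3.89700418e-04, -9.53485685e-01, -3.01438048e-01,
         7.69400362e-02],
       [ 9.99999347e-01, -6.95304446e-04,  9.06530127e-04,
        -1.22193974e-03],
       [-1.07395471e-03, -3.01437498e-01,  9.53485334e-01,
        -1.42554955e-01],
       [ 0.00000000e+00,  0.00000000e+00,  0.00000000e+00,
         1.00000000e+00]])}
0.1 [0.22483555 0.63588204 0.23040782] [ 1.69104798e-01  9.85597709e-01 -8.47561320e-04 -7.54652524e-05] 0.08549684135023677
```

View pics/top0.png

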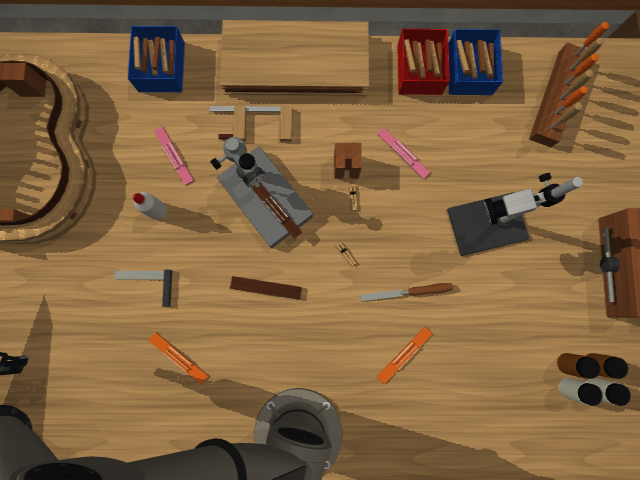

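View pics/side0.png

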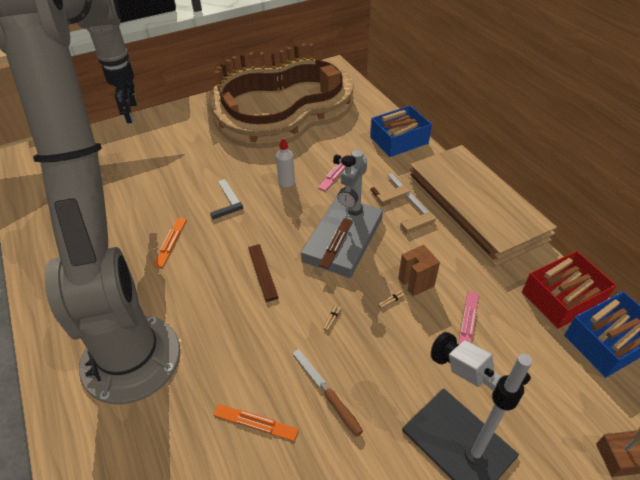

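The top view shows the gauge at about (265,190), with the dark bridge on its granite at (275,208). Bridge-like candidates are the dark one on the granite (275,208), the plain bar (268,288) which is the blank, two orange (180,357),(405,355) and two pink (173,155),(403,153). Only the one on the granite, with its stepped block, fits the description. I'll confirm it in an enlarged montage that also shows the camera.

```bash
python3 - <<'E'
import cv2, numpy as np
t=cv2.imread("pics/top0.png");s=cv2.imread("pics/side0.png")
def c(i,x,y,w,h): return cv2.resize(i[y:y+h,x:x+w],(400,300),interpolation=cv2.INTER_CUBIC)
m=np.vstack([np.hstack([c(t,195,125,160,120),c(s,280,140,160,120)]),np.hstack([c(t,435,155,160,120),c(s,400,320,160,120)])])
cv2.imwrite("pics/m1.png",m)
E
```

```text
(no output)
```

View pics/m1.png

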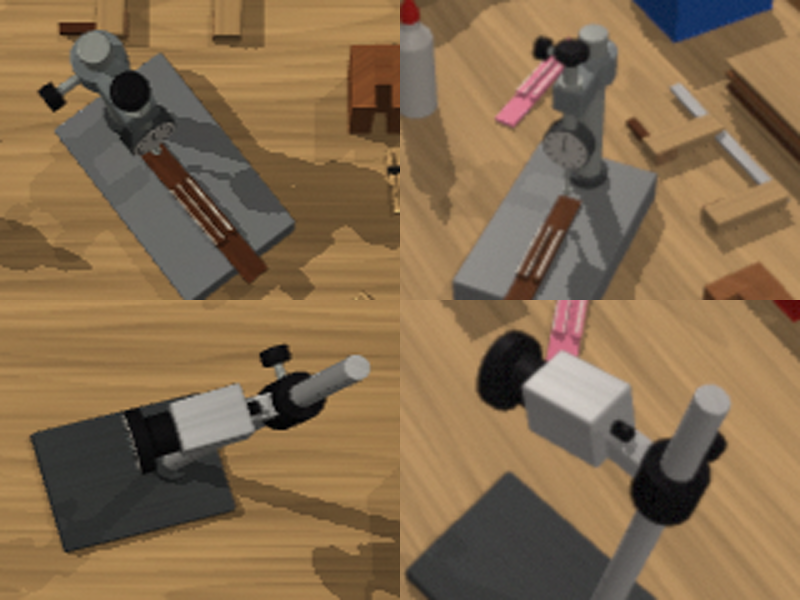

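The crop confirms it: the dark stepped bridge (saddle lines on the raised block) has its wing under the dial. The knob is at top px (247,161) and side px (348,160). The camera barrel face is at top px (489,211) and side px (442,347).

```bash
cat > h.py <<'E'
import numpy as np, cv2
from station import manip
from scipy.spatial.transform import Rotation as R
def ray(n,px,pose=None):
    c=manip.camera_model(n)
    d=np.array([(px[0]-c["cx"])/c["fx"],(px[1]-c["cy"])/c["fy"],1.])
    if n=="wrist":
        p,q=pose; M=c["tool_from_camera"]; Rt=R.from_quat(q).as_matrix()
        o=np.array(p)+Rt@M[:3,3]; d=Rt@M[:3,:3]@d
    else: o=np.array(c["xyz"]); d=R.from_quat(c["orientation"]).apply(d)
    return o,d/np.linalg.norm(d)
def plane(n,px,z,pose=None):
    o,d=ray(n,px,pose); return o+d*(z-o[2])/d[2]
def tri(rays):
    A=sum(np.eye(3)-np.outer(d,d) for o,d in rays); b=sum((np.eye(3)-np.outer(d,d))@o for o,d in rays)
    p=np.linalg.solve(A,b); return p,[np.linalg.norm(np.cross(p-o,d)) for o,d in rays]
E
python3 - <<'E'
from h import *
np.set_printoptions(precision=4,suppress=True)
T=lambda x,y,ox,oy,dx=0,dy=0:(ox+(x-dx)/2.5,oy+(y-dy)/2.5)
tg=lambda x,y:T(x,y,195,125); tc=lambda x,y:T(x,y,435,155,0,300)
sg=lambda x,y:T(x,y,280,140,400,0); sc=lambda x,y:T(x,y,400,320,400,300)
print("granite",*[plane("top",tg(*p),.04) for p in [(57,132),(190,298),(295,222),(160,55)]])
k=tg(131,91);print("knob",tri([ray("top",k),ray("side",sg(571,50))]),plane("top",k,.277),plane("side",sg(571,50),.277))
print("bridge front end",plane("top",tg(239,280),.045),plane("top",tg(267,261),.045), "back",plane("top",tg(143,156),.045))
print("block", *[plane("top",tg(*p),.05) for p in [(174,190),(187,178),(220,244),(234,232)]])
print("post top",tri([ray("top",tc(356,368)),ray("side",sc(712,402))]),plane("top",tc(356,368),.4))
print("plate",*[plane("top",tc(*p),.01) for p in [(32,434),(66,551),(236,510)]])
print("lens",tri([ray("top",tc(136,440)),ray("side",sc(505,368))]))
# housing top corners near side
for a,b in [((172,400),(525,388)),((240,385),(563,352)),((253,430),(632,390)),((180,452),(605,425))]:
    print("hous",tri([ray("top",tc(*a)),ray("side",sc(*b))]))
s=cv2.cvtColor(cv2.imread("pics/side0.png"),cv2.COLOR_BGR2HSV)
# bridge mask colour in top
t=cv2.cvtColor(cv2.imread("pics/top0.png"),cv2.COLOR_BGR2HSV)
print(t[228,293],t[190,258])
E
```

```text
granite [0.6872 0.2267 0.04  ] [0.5011 0.0747 0.04  ] [ 0.5868 -0.0394  0.04  ] [0.7778 0.1142 0.04  ]
knob (array([0.6554, 0.1102, 0.2759]), [np.float64(0.0014544240943828513), np.float64(0.0014544240943825913)]) [0.6565 0.1097 0.277 ] [0.6531 0.109  0.277 ]
bridge front end [0.5206 0.0212 0.045 ] [ 0.5419 -0.0091  0.045 ] back [0.6591 0.1295 0.045 ]
block [0.6195 0.0938 0.05  ] [0.6332 0.0798 0.05  ] [0.5595 0.0422 0.05  ] [0.573  0.0272 0.05  ]
post top (array([ 0.5771, -0.571 ,  0.3986]), [np.float64(0.001356216651352198), np.float64(0.0013562166513524164)]) [ 0.578 -0.571  0.4  ]
plate [ 0.6112 -0.4218  0.01  ] [ 0.4776 -0.4552  0.01  ] [ 0.5255 -0.6491  0.01  ]
lens (array([ 0.5444, -0.4394,  0.2708]), [np.float64(0.0023165679375571984), np.float64(0.0023165679375572175)])
hous (array([ 0.5628, -0.4644,  0.2774]), [np.float64(0.019814325723715942), np.float64(0.019814325723716025)])
hous (array([ 0.5568, -0.4872,  0.3616]), [np.float64(0.01718638849313643), np.float64(0.017186388493136265)])
hous (array([ 0.5534, -0.5194,  0.3448]), [np.float64(0.014760683021128184), np.float64(0.014760683021128172)])
hous (array([ 0.561 , -0.4984,  0.2548]), [np.float64(0.02319808016367034), np.float64(0.023198080163670563)])
[ 10 176  68] [ 10 181  76]
```

```bash
python3 - <<'E'
import cv2, numpy as np
t=cv2.imread("pics/top0.png");s=cv2.imread("pics/side0.png")
def c(i,x,y): return cv2.resize(i[y:y+75,x:x+100],(800,600),interpolation=cv2.INTER_CUBIC)
m=np.hstack([c(t,475,170)[:,:],c(s,425,325)]); m=cv2.resize(m,(800,300)); 
cv2.imwrite("pics/m2.png",m)
E
```

```text
(no output)
```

View pics/m2.png

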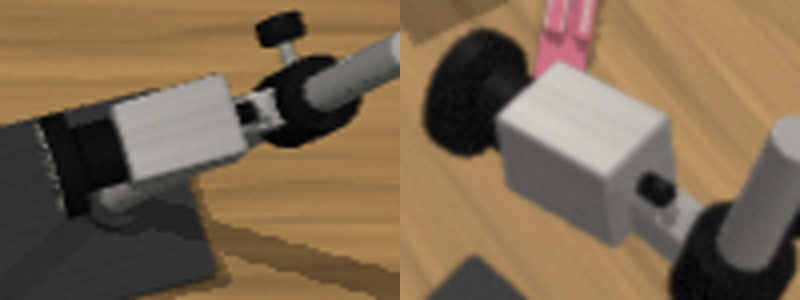

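```bash
python3 - <<'E'
from h import *
np.set_printoptions(precision=4,suppress=True)
t=lambda x,y:(475+x/4-.4,170+y/4-.4); s=lambda x,y:(425+(x-400)/4-.4,325+y/4-.4)
P=[]
for a,b in [((113,105),(559,62)),((222,73),(668,120)),((247,148),(607,178)),((130,185),(498,115))]:
    p,e=tri([ray("top",t(*a)),ray("side",s(*b))]); P.append(p); print(p,e[0])
P=np.array(P); c=P.mean(0)
ax=(P[1]+P[2]-P[0]-P[3])/2; ay=(P[0]+P[1]-P[2]-P[3])/2
print("center",c,"ax",ax,np.linalg.norm(ax),"ay",ay,np.linalg.norm(ay),np.degrees(np.arctan2(-ax[1],-ax[0])),np.degrees(np.arcsin(ax[2]/np.linalg.norm(ax))))
yaw=np.radians(-76.1); Rc=R.from_euler("z",yaw)*R.from_euler("y",-.35)  # +x axis up 20deg
M=Rc.as_matrix(); print(M)
# bottom corners along -zc
for k,px in [(2,(613,245)),(3,(508,187))]:
    o,d=ray("side",s(*px)); A=np.stack([d,M[:,2]],1); u=np.linalg.lstsq(A,P[k]-o,rcond=None)[0]; print("height",u[1])
    h=u[1]
for h in (.04,.05): 
    cam=c-M[:,2]*h/2; print(h,"cam",cam,"lens",cam-M[:,0]*.07,"focus",cam-M[:,0]*.16)
E
```

```text
[ 0.5723 -0.4591  0.3019] 0.0018584894618817393
[ 0.5854 -0.5115  0.3209] 0.002199268769213258
[ 0.5437 -0.5218  0.3227] 0.0018050435551417905
[ 0.5298 -0.4676  0.3012] 0.0006431409704205979
center [ 0.5578 -0.49    0.3117] ax [ 0.0135 -0.0533  0.0202] 0.05860412174763652 ay [ 0.0421  0.0094 -0.0005] 0.04309267281743708 104.21501364788011 20.140422756976616
[[ 0.2257  0.9707 -0.0824]
 [-0.9119  0.2402  0.3329]
 [ 0.3429  0.      0.9394]]
height 0.04151693652285261
height 0.04501402251133472
0.04 cam [ 0.5594 -0.4967  0.2929] lens [ 0.5436 -0.4328  0.2689] focus [ 0.5233 -0.3508  0.238 ]
0.05 cam [ 0.5599 -0.4983  0.2882] lens [ 0.5441 -0.4345  0.2642] focus [ 0.5237 -0.3524  0.2333]
```

The crops give four matched housing corners. The lens points yaw 104°, 20° down, and sits at about (0.544,-0.43,0.267). Next I move above the knob and take a close wrist view.

```bash
cat >> h.py <<'E'
def quat(x,z):
    x=np.array(x)/np.linalg.norm(x); z=np.array(z)/np.linalg.norm(z); return R.from_matrix(np.stack([x,np.cross(z,x),z],1)).as_quat()
def yawq(deg): a=np.radians(deg); return quat([np.cos(a),np.sin(a),0],[0,0,-1])
E
python3 - <<'E'
from h import *
M=(R.from_euler("z",np.radians(-75.9))*R.from_euler("y",-.35)).as_matrix()
f=np.array([.523,-.347,.235])
for s in (1,-1):
    q=quat(s*M[:,0],-M[:,2]); p=f-M[:,0]*.095+M[:,2]*(-.002)
    j=manip.solve_ik(p,q); print("final",s,None if j is None else np.round(j,2))
for a in (219.5,39.5):
    for p in ([.656,.110,.34],[.6,.062,.042]):
        j=manip.solve_ik(p,yawq(a)); print(a,None if j is None else np.round(j,2))
manip.set_gripper(0)
s=manip.observe(); manip.servo_line(s["position"]+[0.0,0,.1],v=.3)
manip.movep([.656,.110,.35],yawq(219.5))
s=manip.observe(); im=manip.grab_frame("wrist"); cv2.imwrite("pics/w1.png",im); np.savez("w1.npz",p=s["position"],q=s["tcp_rot"])
print(s["time_s"],s["position"],np.round(s["joint_positions"],2),s["opening"])
E
```

```text
final 1 [-0.76  0.57  1.3   2.07 -0.43  0.7  -2.17]
final -1 [-0.49  0.32  0.82  2.06  0.11  0.68  0.45]
219.5 [-0.41  0.39  0.21  1.45 -0.08  1.31  2.07]
219.5 [-0.23  0.59  0.04  1.87 -0.03  0.68  2.08]
39.5 [-0.74  0.45  0.7   1.48 -0.3   1.32 -0.89]
39.5 [-0.66  0.69  0.62  1.9  -0.58  0.74 -0.58]
3.7667 [0.65576796 0.11123572 0.34973672] [-0.47  0.39  0.29  1.44 -0.11  1.33  2.09] 8.802995457474883e-06
```

View pics/w1.png

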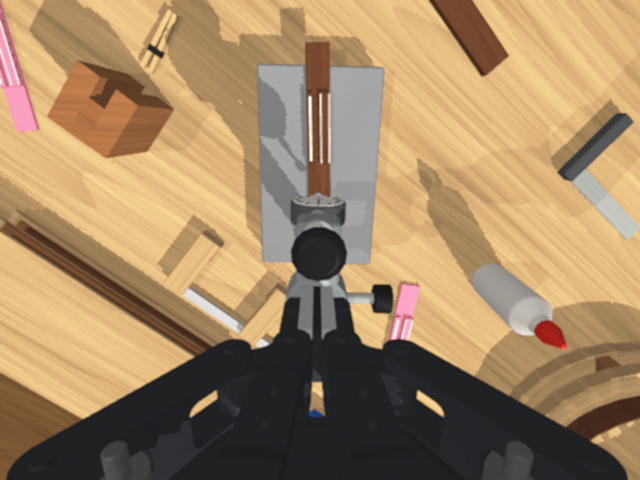

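The wrist view shows the knob centre at px (318,253). The bridge block spans (308–330, 92–163) and its front end is at row 42. I locate both, then press.

```bash
python3 - <<'E'
from h import *
np.set_printoptions(precision=4,suppress=True)
d=np.load("w1.npz"); po=(d["p"],d["q"])
k=plane("wrist",(318,253.5),.277,po); print("knob",k)
im=cv2.cvtColor(cv2.imread("pics/w1.png"),cv2.COLOR_BGR2HSV)
m=((im[...,0]<14)&(im[...,1]>120)&(im[...,2]<140)).astype(np.uint8)
m[:, :295]=0; m[:,340:]=0; m[200:]=0
ys,xs=np.nonzero(m); print(xs.min(),xs.max(),ys.min(),ys.max())
for px in [(317.5,ys.min())]: print("front end",plane("wrist",px,.045,po))
B=[plane("wrist",p,.05,po) for p in [(308,92),(329.5,92),(308,163),(330,163)]]
print("block",B,"c",np.mean(B,0)); v=(B[2]+B[3]-B[0]-B[1])/2; print(np.linalg.norm(v),np.degrees(np.arctan2(v[1],v[0])),np.linalg.norm(B[1]-B[0]))
k=k if np.linalg.norm(k[:2]-[.656,.110])<.012 else np.array([.656,.11,.277])
manip.servo_line([k[0],k[1],.285],v=.12)
r=manip.servo_line([k[0],k[1],.244],v=.04,max_force=18)
manip.wait(.6)
s=manip.observe(); print(r,s["position"],s["contact_force"],s["time_s"])
cv2.imwrite("pics/s1.png",manip.grab_frame("side")[130:280,270:430]) 
E
```

```text
knob [0.657  0.1126 0.277 ]
306 328 42 194
front end [0.5262 0.0051 0.045 ]
block [array([0.5741, 0.0304, 0.05  ]), array([0.5581, 0.0497, 0.05  ]), array([0.6373, 0.0818, 0.05  ]), array([0.62  , 0.1028, 0.05  ])] c [0.5974 0.0662 0.05  ]
0.08144521098695567 39.88618532909818 0.02506345649810726
True [0.6575 0.1127 0.2477] [-2.7086 -1.8838  7.509 ] 6.0333
```

```bash
python3 - <<'E'
from h import *
p=manip.observe()["position"]
r=manip.servo_line([p[0],p[1],.243],v=.02,max_force=20)
s=manip.observe(); print(r,s["position"],s["contact_force"])
manip.wait(.6)
s=manip.observe(); print(r,s["position"],s["contact_force"],s["time_s"])
cv2.imwrite("pics/s2.png",cv2.resize(manip.grab_frame("side")[130:280,270:430],(640,600)))
E
```

```text
True [0.65753262 0.1126642  0.24753513] [-3.43574385 -0.29586086  8.02233566]
True [0.65753313 0.11268449 0.2475425 ] [-2.72900863 -0.88568226  7.37815256] 6.8917
```

View pics/s2.png

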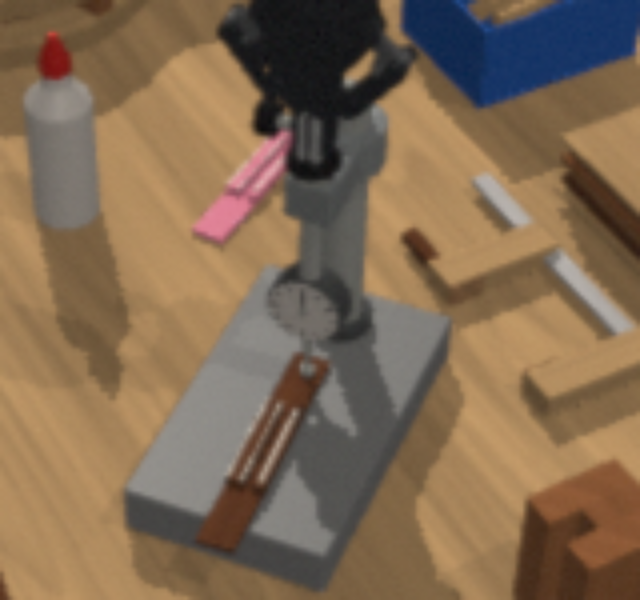

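The foot is down on the wing, at about (310,368) in the crop, and the bridge is undisturbed. The second push hit a hard stop at once, so the slide is fully down. Now I release it and hover over the bridge for a close check.

```bash
python3 - <<'E'
from h import *
np.set_printoptions(precision=4,suppress=True)
a=np.radians(40); u=np.array([np.cos(a),np.sin(a),0])
p=manip.observe()["position"]
manip.servo_line([p[0],p[1],.30],v=.12)
g=np.array([.598,.0655,.0])-u*.015
manip.servo_line(g+[0,0,.29],yawq(220),v=.2)
manip.set_gripper(.05)
manip.servo_line(g+[0,0,.15],v=.2)
s=manip.observe(); po=(s["position"],s["tcp_rot"]); im=manip.grab_frame("wrist"); cv2.imwrite("pics/w2.png",im)
np.savez("w2.npz",p=po[0],q=po[1])
print(s["time_s"],s["position"],s["opening"],s["contact_force"])
E
```

```text
9.525 [0.5874 0.0559 0.1511] 0.05001261253446974 [ 0.133  -0.3709 -0.0322]
```

View pics/w2.png

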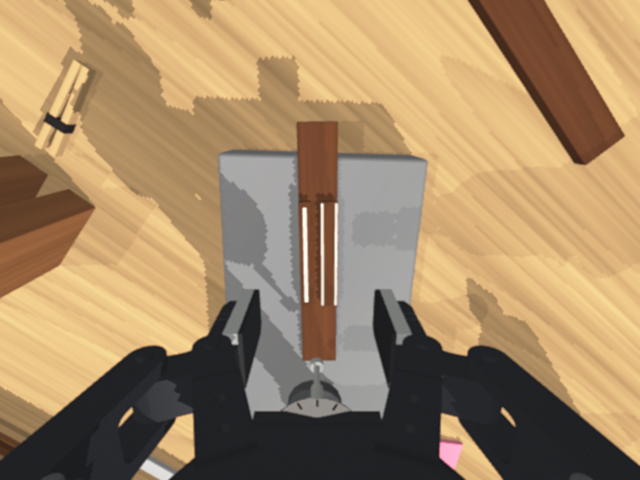

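The wrist view shows the gauge back up and the bridge unmoved. The block spans columns 299–338 at row 203 and 302–336 at row 303, with the front end at row 122. I'll compute the offset, grasp and draw it out.

```bash
python3 - <<'E'
from h import *
np.set_printoptions(precision=4,suppress=True)
d=np.load("w2.npz"); po=(d["p"],d["q"])
B=[plane("wrist",p,.05,po) for p in [(298.5,202),(338,202),(302,304),(336.5,304)]]
e=plane("wrist",(317.5,122),.045,po); c=np.mean(B,0); v=(B[2]+B[3]-B[0]-B[1])/2
yaw=np.degrees(np.arctan2(v[1],v[0])); print("c",c,yaw,np.linalg.norm(v),np.linalg.norm(B[0]-B[1]),"end",e)
a=np.radians(yaw); u=np.array([np.cos(a),np.sin(a),0]); c2=e+u*.095; print(c2)
c=(c+c2)/2; assert np.linalg.norm(c[:2]-[.598,.0655])<.012 and abs(yaw-40)<3
g=c-u*.015; q=yawq(yaw+180)
manip.servo_line([*g[:2],.09],q,v=.15)
r=manip.servo_line([*g[:2],.034],v=.05,max_force=6)
s=manip.observe(); print("down",r,s["position"],s["contact_force"])
z=s["position"][2]
if r: z+=.002; manip.servo_line([*g[:2],z],v=.05)
np.savez("g.npz",g=g,u=u,c=c,yaw=yaw,z=z)
print(manip.observe()["time_s"])
E
```

```text
c [0.5976 0.0655 0.05  ] 40.60279959008714 0.08026726674475175 0.02779836949346626 end [0.5264 0.0046 0.045 ]
[0.5986 0.0664 0.045 ]
down True [0.5863 0.0561 0.0371] [-1.4973 -0.5099  7.6221]
11.35
```

```bash
python3 - <<'E'
from h import *
np.set_printoptions(precision=4,suppress=True)
d=np.load("g.npz"); g,u=d["g"],d["u"]
manip.servo_line([*g[:2],.0405],v=.05)
manip.set_gripper(0.0)
s=manip.observe(); print(s["opening"],s["grip_force"],s["contact_force"],s["position"])
manip.servo_line([*g[:2],.050],v=.05)
b=g-u*.15
manip.servo_line([*b[:2],.055],v=.15)
manip.servo_line([*b[:2],.25],v=.2)
s=manip.observe(); print(s["opening"],s["grip_force"],s["contact_force"],s["position"],s["time_s"])
cv2.imwrite("pics/w3.png",manip.grab_frame("wrist"))
E
```

```text
0.026430466154797414 59.37084585428238 [ 0.0392 -0.7372  3.4288] [0.5869 0.0562 0.0407]
0.026289936787322412 59.01649296283722 [-0.9943  0.4521 -0.1647] [ 0.4721 -0.0413  0.249 ] 14.5417
```

View pics/w3.png

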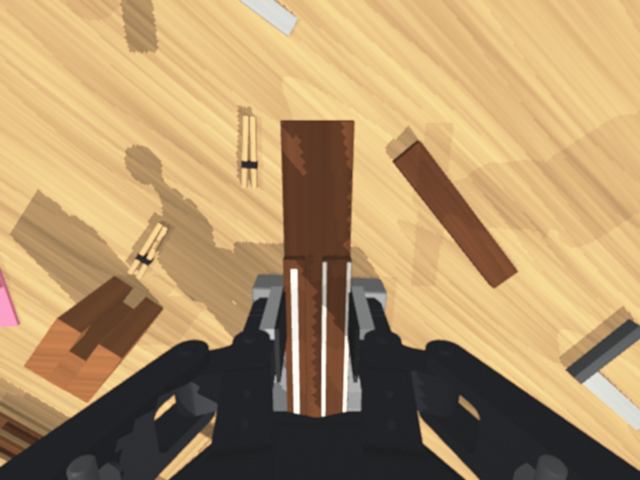

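The bridge is held square in the pads (front end at row 121, columns 281–354). Next I take a pitched look at the lens from a safe distance.

```bash
python3 - <<'E'
from h import *
np.set_printoptions(precision=4,suppress=True)
y=np.radians(-75.9); h=np.array([np.cos(y),np.sin(y),0]); z=np.array([0,0,1.]); l=np.array([-h[1],h[0],0])
L=np.array([.544,-.43,.267]); c=np.sqrt(.5)
ok=None
for lat in (.1,-.1):
    for pt in (45,35):
        a=np.radians(pt); q=quat(-(h*np.cos(a)*1+0*z)*0-(h*np.sin(np.pi/2-a)*0+h*np.cos(np.pi/2-a)+z*np.sin(np.pi/2-a)) if pt==45 else -(h*np.sin(a)+z*np.cos(a)),h*np.cos(a)-z*np.sin(a))
        p=L-h*.206+z*.01+l*lat
        j=manip.solve_ik(p,q); print(lat,pt,None if j is None else np.round(j,2))
        if j is not None and ok is None: ok=(p,q)
manip.movep(*ok)
s=manip.observe(); np.savez("w4.npz",p=s["position"],q=s["tcp_rot"]); cv2.imwrite("pics/w4.png",manip.grab_frame("wrist")); print(s["time_s"],s["position"],s["opening"])
M=manip.camera_model("wrist")
pc=np.linalg.inv(M["tool_from_camera"])@np.append(R.from_quat(s["tcp_rot"]).inv().apply(L-s["position"]),1)
print("expected px",316.6+352.2*pc[0]/pc[2],236.5+352.2*pc[1]/pc[2],pc[2])
E
```

```text
0.1 45 [-0.41  0.31  0.32  1.96  0.87  0.97 -0.41]
0.1 35 [-0.35  0.35  0.16  2.    1.09  1.09 -0.65]
-0.1 45 [ 0.1  -0.01 -0.19  2.33  1.    0.97 -0.5 ]
-0.1 35 [ 0.37  0.08 -0.58  2.37  1.2   1.13 -0.78]
16.8833 [ 0.5907 -0.2059  0.2769] 0.026525615715580868
expected px 215.34179588783445 355.3752975173464 0.34548523412763166
```

View pics/w4.png

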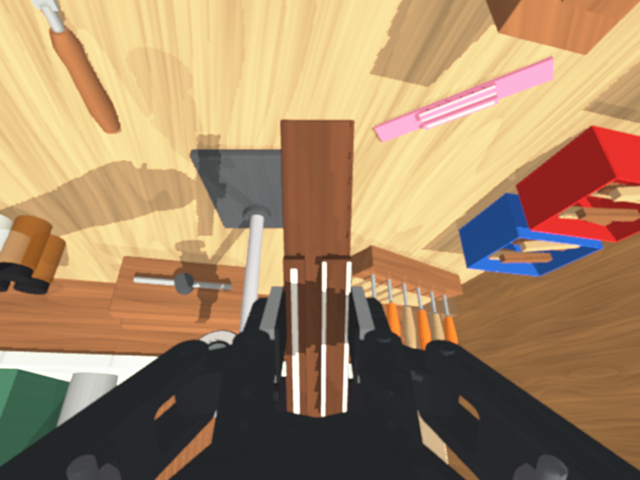

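This view is upside down, so image up is world down. Only the lens ring's lower arc shows, at (217,332), as predicted, and the fingers hide the rest. I raise 0.1 m to see the whole ring.

```bash
python3 - <<'E'
from h import *
np.set_printoptions(precision=4,suppress=True)
s=manip.observe(); manip.servo_line(s["position"]+[0,0,.10],v=.2)
s=manip.observe(); np.savez("w5.npz",p=s["position"],q=s["tcp_rot"]); im=manip.grab_frame("wrist"); cv2.imwrite("pics/w5.png",cv2.resize(im[180:360,130:290],None,fx=3.3,fy=3.3,interpolation=cv2.INTER_CUBIC)); print(s["time_s"],s["position"])
L=np.array([.544,-.43,.267]);M=manip.camera_model("wrist")
pc=np.linalg.inv(M["tool_from_camera"])@np.append(R.from_quat(s["tcp_rot"]).inv().apply(L-s["position"]),1)
print("expected px",316.6+352.2*pc[0]/pc[2],236.5+352.2*pc[1]/pc[2],pc[2])
E
```

```text
17.5833 [ 0.5902 -0.2058  0.3758]
expected px 227.75580796326412 262.6596608776404 0.39141627736777407
```

View pics/w5.png

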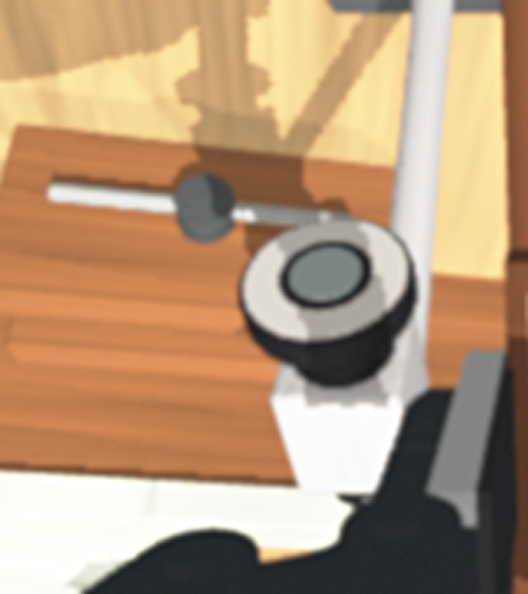

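The glass centre is at px (228.5,263) and was predicted at (227.8,262.7), so the lens estimate holds. I go to a standoff on the optical axis and then slide in.

```bash
python3 - <<'E'
from h import *
np.set_printoptions(precision=4,suppress=True)
M=(R.from_euler("z",np.radians(-75.9))*R.from_euler("y",-.35)).as_matrix()
L=np.array([.544,-.432,.266]); F=L-M[:,0]*.09
q=quat(-M[:,0],-M[:,2]); T=F-R.from_quat(q).apply([-.111,0,-.0018])
print("F",F,"T",T)
manip.movep(T-M[:,0]*.08,q)
print(manip.observe()["time_s"])
print(manip.servo_line(T,q,v=.06,max_force=8))
manip.wait(.3)
s=manip.observe(); print(s["time_s"],s["position"],T,s["opening"],s["grip_force"],s["contact_force"])
t=manip.grab_frame("top");sd=manip.grab_frame("side")
c=lambda i,x,y: cv2.resize(i[y:y+150,x:x+100],(400,600),interpolation=cv2.INTER_CUBIC)
c2=lambda i,x,y: cv2.resize(i[y:y+120,x:x+160],(800,600),interpolation=cv2.INTER_CUBIC)
m=np.vstack([cv2.resize(c2(t,380,160),(400,300)),cv2.resize(c2(sd,350,260),(400,300))]); cv2.imwrite("pics/f1.png",m)
E
```

```text
F [ 0.5234 -0.35    0.2351] T [ 0.4982 -0.2495  0.1954]
18.5583
False
20.3417 [ 0.4982 -0.2493  0.1954] [ 0.4982 -0.2495  0.1954] 0.026317425097490427 59.01616483926773 [-0.4813  0.4186 -0.5955]
```

View pics/f1.png

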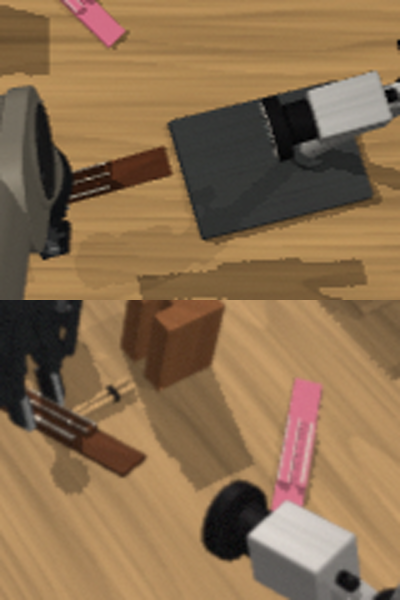

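The bridge is aligned with the lens axis. Its end is at top px (448,225) and side px (404,326). A quick stereo check before handing in.

```bash
python3 - <<'E'
from h import *
p,e=tri([ray("top",(448,224.8)),ray("side",(403.6,326.4))]); print(p,e,p-[.5234,-.35,.2351])
s=manip.observe(); print(s["time_s"],np.abs(s["qvel"]).max())
if np.linalg.norm(p-[.5234,-.35,.2351])<.01: print(manip.job_done())
E
```

```text
[ 0.51905313 -0.35350203  0.2409549 ] [np.float64(0.000827391050375009), np.float64(0.0008273910503749051)] [-0.00434687 -0.00350203  0.0058549 ]
20.4417 0.002226395736627332
the job is handed in; nothing more can be done
None
```

The job was handed in at about 20 s of robot time. The gauge was pressed to its stop on the wing and sprang back with the bridge unmoved. The bridge is now held steady on the camera's optical axis, with a stereo check putting its near end about 8 mm from my estimated focus point; no verdict was returned.

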